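# Set the gap of a resin sheet spreader to the gauge blade

## Task

Set the gap of the blue resin spreader with the yellow-handled gauge: while the gap is still open, slide the gauge's steel blade under the spreader bar until its tip is through on the far side of the bar, then turn the crank clockwise until the blade just drags, so that it no longer slides freely but still slides with a light tug and is never screwed down hard. Leave the gauge lying there under the bar so that I can feel it, and leave the jars, the cup and the coaster mould where they are.

Things in the scene. Friction and masses are not known exactly. Their poses are not given: they have to be found in the camera images.
- spreader: The spreader, fixed to the bench: aluminium base plate 260 mm long (x from -210 to +50), 110 mm wide, 10 mm thick, with a blue bridge across it at x = 0 (40 mm deep, top 58 mm above the bench, opening under it 66 mm wide). Origin: on the bench, straight below the screw axis and the middle of the bar; z up. The gauge goes in from the -x side.
- bridge: The blue bridge; origin and axes as the spreader. Under it hangs the sprung steel spreader bar (10 mm deep in x, 60 mm wide), lowered by the screw. Starting gap between bar and plate: 5.8 to 12 mm, not measured. The bar bears on the blade with about 3 N when it just meets it, and 4 N more per mm of screw travel. 2 to 8 N is the wanted light drag, over 15 N is screwed down hard.
- screw_axis (a point): Point on the crank's vertical turning axis, above the middle of the bridge, at the height of the middle of the crank handle.
- crank_handle (a point): Middle of the upright red crank handle: a cylinder 16 mm across and 36 mm tall, 32 mm from the screw axis, its middle 94 mm above the bench. It spins freely on its pin, so it can be held from above and led round the screw axis without turning the hand. The steel crank arm is just below it, the arm's top 72 mm above the bench.
- crank (a joint): Angle of the crank in rad. Grows clockwise seen from above, which lowers the bar by 4 mm a turn (0.64 mm per rad); it stays where it is left, turns with under 3 N at the handle. The bar's height at a given angle differs from set-up to set-up.
- gauge: The gap gauge, loose, about 70 g: flat steel blade 4 mm thick, 24 mm wide, with an upright yellow grip near one end. Origin: underside, below the grip; x points to the tip, z up. Starts flat on the bench, left or right of the spreader. Under the bar it resists a level tug along x with 0.5 to 1.3 times the bar's load (more if pressed down, less if lifted a bit); untouched and not pressed, with under 0.8 N.
- gauge_grip (a point): Where to hold the gauge: on the yellow grip, 34 mm above the blade's underside. The grip is a block 28 mm long (gauge x), 12 mm thick (gauge y), its top 48 mm above the blade's underside.
- gauge_tip (a point): Middle of the front edge of the blade, 137 mm along gauge x from the grip, half-way up its thickness. Lies 8 to 80 mm beyond the middle of the bar (spreader x) when the blade is in.
- jar_silver: Bystander: jar of silver flakes with a black lid, 54 mm across, 105 mm tall; origin under its middle.
- jar_copper: Bystander: jar of copper flakes with a black lid, 54 mm across, 105 mm tall; origin under its middle.
- cup: Bystander: white mixing cup, 68 mm across the rim, 75 mm tall; origin under its middle.
- mould: Bystander: blue round coaster mould, 84 mm across, 10 mm tall, with a small tab; origin under its middle.

How it is judged:
On the way:
1. the gauge blade lies through the open gap, its tip beyond the bar, the bar not yet bearing on it (x of gauge_tip in the frame of spreader between 0.008 and 0.08 m and y of gauge_tip in the frame of spreader between -0.022 and 0.022 m and angle between gauge's own z axis and vertical below 0.08 rad and contact force between bridge and gauge below 1 N), for 0.2 s.
At the end, for the whole second after the job is handed in: The gauge lies flat (within 0.08 rad) and at rest on the base plate with its tip 8 to 80 mm beyond the bar's middle and within 22 mm of the spreader's centre line; the bar bears on the blade with 2 to 8 N; the crank is at rest; the jars, cup and mould stand within 30 mm of where they were (x of gauge_tip in the frame of spreader between 0.008 and 0.08 m and y of gauge_tip in the frame of spreader between -0.022 and 0.022 m and angle between gauge's own z axis and vertical below 0.08 rad and contact force between bridge and gauge between 2 and 8 N and linear speed of gauge below 0.01 m/s and velocity of joint crank between -0.1 and 0.1 rad/s and angle between each of jar_silver, jar_copper, cup, mould's own z axis and vertical below 0.2 rad and distance of each of jar_silver, jar_copper, cup, mould from where it was at the start of the episode below 0.03 m); the robot touches nothing.
It fails at once if the bar is screwed down hard on the blade, or the blade rammed against the bridge (over 15 N) (contact force between bridge and gauge above 15 N).
It fails at once if the jar of silver flakes is pushed away or tipped (distance of jar_silver from where it was at the start of the episode above 0.03 m or angle between jar_silver's own z axis and vertical above 0.2 rad).
It fails at once if the jar of copper flakes is pushed away or tipped (distance of jar_copper from where it was at the start of the episode above 0.03 m or angle between jar_copper's own z axis and vertical above 0.2 rad).
It fails at once if the mixing cup is pushed away or tipped (distance of cup from where it was at the start of the episode above 0.03 m or angle between cup's own z axis and vertical above 0.2 rad).
It fails at once if the coaster mould is pushed away or tipped (distance of mould from where it was at the start of the episode above 0.03 m or angle between mould's own z axis and vertical above 0.2 rad).
It also fails if it takes over 64 s, if anything falls off the work surface, if the arm or the gripper's body presses on something with over 40 N, if the wrist force passes 120 N, or if a joint passes its speed limit or range.

## Robot

A 6-joint arm with a two-finger parallel gripper is mounted at the origin on the work surface. World frame = base frame: x ahead of the robot, y to its left, z up, the work surface at z = 0. Lengths are in m, angles in rad, forces in N, time in s.
With the tool pointing down it reaches from about 0.4 to 0.825 m from the base axis. Payload 7 kg.
Tool frame: the origin (TCP) lies at the very end of the fingers, on their centre line; the grasp point (between the pads) lies 19 mm behind it (manip.pinch_z is the distance from the TCP to the grasp point, in m); z points along the fingers, y is the line along which they close (so a half turn about z gives the same grasp; the last joint's range is limited). The gripper opens to 88 mm and grips with 3 to 60 N. Pads are 19 mm wide; open, the fingers measure 130 mm over their backs; the gripper's body (78 mm by 193 mm) begins 47 mm behind the grasp point.
Start: joints at [-1.002, 0.359, 0.012, 0, -1.224, -0.288], TCP at [0.187, -0.649, 0.227] pointing down, gripper open.
Joint ranges: [-3.07, 3.07], [-1.43, 2.12], [-1.02, 1.25], [-3.03, 1.67], [-3.05, -0], [-3.03, 3.03]. Speed limits (rad/s): [2.39, 2.39, 3.01, 3.14, 3.14, 3.14].

## Interface

Orientations are given as a 3x3 rotation matrix whose columns are the frame's x, y, z axes.
In Python, from bench import manip, imaging gives the robot as it stands. The module is installed in compiled form; this text tells all that it offers.
- The arm moves only by the tool arm_command, never from a script. Its argument "steps" is one flat list of numbers, 6 for each row, row after row: the shift along the tool's x, y, z in m, then the turn, a rotation vector about the tool's x, y, z in rad. In form: [x, y, z, rx, ry, rz, x, y, z, rx, ry, rz, ...]. A call has 1 to 5 rows; each row is the pose to reach, as a shift and turn from the pose commanded when the call began, along the tool's axes at that moment; what a row does not reach only later rows make up. A row lasts 1/10 s, in which the tool goes at most 50 mm and 8.59 degrees, less where a joint would pass 70% of its speed; a pose out of reach is approached as far as the arm can. A call with a gripper value outside its range is refused whole. "fingers" is the opening in per cent of the stroke, from 0 (shut) to 100 (fully open), set as the call begins (left out, the last holds). The fingers move at their own pace and stop on an object; "grip_force" is the grip in N (left out, the last holds). Time passes only in rows, so rows that repeat a pose let the fingers close. It gives the time, the measured TCP pose, the force, the opening and the grip force at its end, in the units of the state.
- manip.state(): the state, without advancing time (a new reading comes with each control period).
- imaging.camera(name): name is "scene" or "top" or "wrist"; returns a dict with "color" (384x512x3 uint8, red, green, blue), "vfov" (degrees; the focal length in pixels is half the picture's height over the tangent of half this angle, whatever the lens; pixels are square), "cx", "cy" (the principal point, pixels), "world_from_camera" (4x4, takes a point from camera to world coordinates). Camera axes: x right, y down, z forward; pixel columns grow to the right and rows downward; lengths in m; the calibration is good to about 2 mm. A picture is of the moment at which its call begins. There is no depth.
- manip.sign_off(): hands the job in; it is judged then, once.
The state is a dict: "time": time; "joints": joint angles; "joint_velocities": joint speeds; "effort": joint torques, N m; "position": TCP position; "tool_rot": TCP orientation; "ft_force": force on the tool from outside, world axes, zero at the start; "ft_torque": the same for the moment, N m; "finger_gap": opening from 0.0 (shut) to 1.0 (fully open); "gripper_force": force on a finger pad.
Only numpy, scipy, OpenCV 4.12 (cv2) and the standard library are available. Lean on these libraries where they do the work, as an engineer would, in place of code of your own. Each camera call takes 0.05 s, during which the arm holds its last target. There are 200 camera calls.

## Working session

There is one attempt and no reset: what is moved stays moved. The work goes in short steps, Python scripts to look and compute and a tool call to move; the robot and the scene stay as the last step left them, time stands still between calls to the robot, and variables do not carry over. Pictures are saved under pics/ and viewed, at most 10 in all, crops included, and the job is handed in when it is done.

Besides the shell and the picture viewer there is one more tool, called after "Call:" as name(argument=value, ...) on one line, values as JSON. arm_command: Moves the arm, as the interface text tells. Its arguments: {"type":"object","properties":{"steps":{"type":"array"},"fingers":{"type":"number"},"grip_force":{"type":"number"}},"required":["steps"]}

```bash
mkdir -p pics; cat > h.py <<'E'
import numpy as np, cv2
from bench import manip, imaging
def cam(n,save=None):
    c=imaging.camera(n)
    if save: cv2.imwrite('pics/'+save,c['color'][:,:,::-1])
    return c
def ray(c,u,v):
    H=c['color'].shape[0]; f=H/2/np.tan(np.radians(c['vfov'])/2)
    T=np.array(c['world_from_camera']); d=T[:3,:3]@np.array([(u-c['cx'])/f,(v-c['cy'])/f,1]); return T[:3,3],d
def onz(c,u,v,z):
    o,d=ray(c,u,v); return o+d*(z-o[2])/d[2]
def proj(c,p):
    H=c['color'].shape[0]; f=H/2/np.tan(np.radians(c['vfov'])/2)
    q=np.linalg.inv(np.array(c['world_from_camera']))@np.r_[p,1]; return f*q[0]/q[2]+c['cx'],f*q[1]/q[2]+c['cy']
def blobs(c,lo,hi,amin=30):
    m=cv2.inRange(cv2.cvtColor(c['color'],cv2.COLOR_RGB2HSV),lo,hi)
    cs,_=cv2.findContours(m,cv2.RETR_EXTERNAL,cv2.CHAIN_APPROX_NONE)
    return [k for k in cs if cv2.contourArea(k)>amin]
E
python3 - <<'E'
from h import *
a=cam('top','top.png');b=cam('scene','scene.png')
cv2.imwrite('pics/both.png',cv2.resize(np.hstack([a['color'],b['color']])[:,:,::-1],(800,300)))
for c in(a,b): print(np.round(c['world_from_camera'],3),c['vfov'],c['cx'],c['cy'])
print(manip.state())
E
```

```text
[[ 0.009 -0.981  0.196  0.377]
 [-1.    -0.014 -0.022  0.031]
 [ 0.024 -0.195 -0.98   1.391]
 [ 0.     0.     0.     1.   ]] 46.07615279058551 262.2224363021239 190.30242951893788
[[ 0.228  0.612 -0.757  1.338]
 [ 0.973 -0.159  0.165 -0.141]
 [-0.019 -0.775 -0.632  0.7  ]
 [ 0.     0.     0.     1.   ]] 51.985658567493346 249.72328450583643 186.63144159935808
{'time': 0.1, 'joints': array([-1.00189142e+00,  3.59302369e-01,  1.11471903e-02, -2.91449608e-04,
       -1.22407715e+00, -2.88135681e-01]), 'joint_velocities': array([ 0.00174097, -0.00174396,  0.0014774 ,  0.0011378 , -0.00333075,
       -0.00020295]), 'effort': array([-1.82275104e-03, -5.84161985e+01,  2.93749988e+01,  7.01552108e+00,
        1.01511955e-02, -2.62691015e-05]), 'position': array([ 0.18691291, -0.64815771,  0.22572635]), 'tool_rot': array([[-9.60870028e-01, -2.76999088e-01, -5.42649150e-04],
       [-2.76999581e-01,  9.60869080e-01,  1.35747207e-03],
       [ 1.45396264e-04,  1.45466782e-03, -9.99998931e-01]]), 'ft_force': array([ 0.12015821, -0.23701619, -0.17312717]), 'ft_torque': array([ 0.00673252, -0.00721282, -0.00831403]), 'gripper_force': 0.0, 'finger_gap': 1.0011698755374503}
```

View pics/top.png

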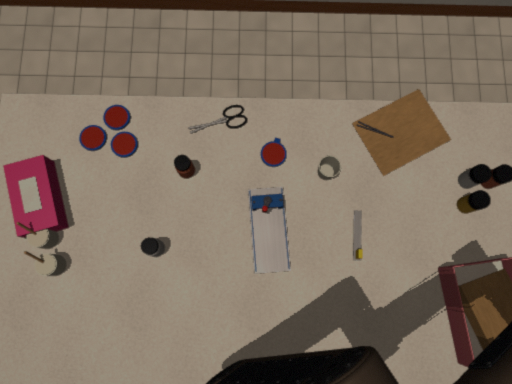

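View pics/scene.png

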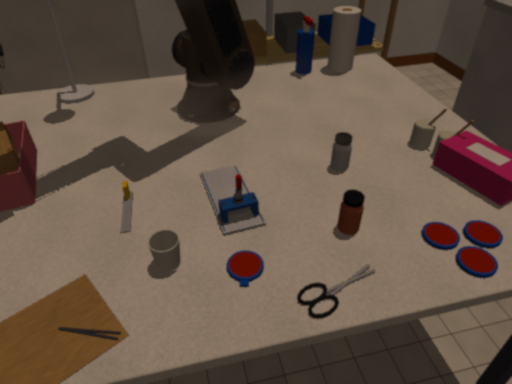

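The top view shows the spreader (bridge near (267,202), plate down to (270,272)), with the gauge to its right: tip up at (358,211), yellow grip at (360,254). The cup is at (329,168) and the mould at (273,153). The scene view agrees.

```bash
python3 - <<'E'
from h import *
a=cam('top');b=cam('scene')
cv2.imwrite('pics/crop.png',cv2.resize(np.hstack([a['color'][140:290,235:380],b['color'][150:300,100:280]])[:,:,::-1],None,fx=2.4,fy=2.4,interpolation=cv2.INTER_CUBIC))
for n,c in(('top',a),('scene',b)):
  for col,lo,hi in(('yel',(20,120,80),(33,255,255)),('blue',(100,120,50),(125,255,255)),('red',(170,120,70),(180,255,255)),('red0',(0,150,70),(6,255,255))):
    for k in blobs(c,lo,hi,8):
      r=cv2.minAreaRect(k)
      if 100<r[0][0]<400 and 130<r[0][1]<300: print(n,col,np.round(r[0],1),np.round(r[1],1),round(r[2],1),cv2.contourArea(k),[np.round(onz(c,*r[0],z)[:2],3) for z in(.0,.048,.058,.112)])
E
```

```text
top yel [359.9 253.6] [4.7 9.4] 6.3 34.5 [array([ 0.461, -0.302]), array([ 0.458, -0.291]), array([ 0.457, -0.288]), array([ 0.454, -0.275])]
top blue [258.5 202. ] [12. 13.] 90.0 117.5 [array([0.617, 0.011]), array([0.609, 0.012]), array([0.607, 0.012]), array([0.598, 0.013])]
top blue [274.5 200. ] [12. 15.] 90.0 119.5 [array([ 0.624, -0.039]), array([ 0.616, -0.037]), array([ 0.614, -0.036]), array([ 0.604, -0.033])]
top blue [276.9 140.4] [5.3 4.1] 14.0 14.5 [array([ 0.819, -0.046]), array([ 0.804, -0.043]), array([ 0.801, -0.043]), array([ 0.784, -0.04 ])]
top blue [129.  147.5] [12.2 25. ] 35.0 16.0 [array([0.788, 0.425]), array([0.774, 0.411]), array([0.771, 0.408]), array([0.755, 0.393])]
top red0 [265. 208.] [4. 4.] 90.0 12.5 [array([ 0.599, -0.009]), array([ 0.591, -0.008]), array([ 0.589, -0.008]), array([ 0.581, -0.006])]
top red0 [273.  153.5] [19. 20.] 90.0 302.0 [array([ 0.775, -0.034]), array([ 0.761, -0.031]), array([ 0.759, -0.031]), array([ 0.743, -0.028])]
top red0 [123.3 143.6] [19.2 20.6] 63.4 306.5 [array([0.8  , 0.444]), array([0.786, 0.429]), array([0.783, 0.426]), array([0.766, 0.41 ])]
scene yel [124.2 184.4] [6.7 4.9] 78.7 21.0 [array([ 0.399, -0.303]), array([ 0.463, -0.292]), array([ 0.477, -0.29 ]), array([ 0.549, -0.277])]
scene blue [245.3 273.3] [23.6 35.4] 84.8 115.5 [array([ 0.793, -0.037]), array([ 0.83 , -0.044]), array([ 0.838, -0.045]), array([ 0.88 , -0.053])]
scene blue [237.6 200.9] [10.2 36.1] 76.0 226.0 [array([ 0.55 , -0.003]), array([ 0.604, -0.013]), array([ 0.615, -0.015]), array([ 0.676, -0.025])]
scene red0 [244.5 264. ] [22. 29.] 90.0 508.0 [array([ 0.766, -0.033]), array([ 0.806, -0.04 ]), array([ 0.814, -0.042]), array([ 0.858, -0.05 ])]
scene red0 [238.  176.5] [3. 4.] 90.0 9.0 [array([0.445, 0.02 ]), array([0.507, 0.009]), array([0.519, 0.007]), array([ 0.588, -0.006])]
```

View pics/crop.png

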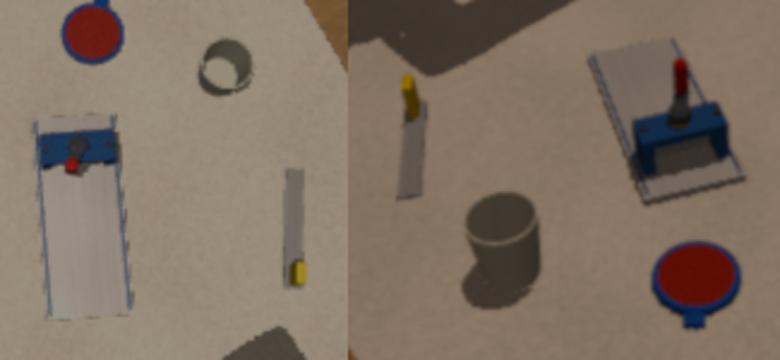

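The crop shows plate corners at about (250,191), (283,188), (289,268) and (255,272). The blade ends at about (358,210) and (357,260), and the crank handle points back toward the robot.

```bash
python3 - <<'E'
from h import *
a=cam('top')
C=[onz(a,*p,.01)[:2] for p in((250.4,190.8),(282.9,187.9),(289.2,268.3),(255,272))]
print(np.round(C,4)); TL,TR,BR,BL=C
ax=(TL+TR-BL-BR)/2; ay=(TL+BL-TR-BR)/2
print('len',np.linalg.norm(ax),np.linalg.norm(ay),'yaw',np.arctan2(ax[1],ax[0]),np.arctan2(-ay[0],ay[1]))
yaw=np.arctan2(ax[1],ax[0]); u=np.array([np.cos(yaw),np.sin(yaw)]); print('origin',np.mean(C,0)+.08*u)
g=[onz(a,*p,.004)[:2] for p in((357.5,210.4),(357.5,259.6))];print(g)
s=manip.state();print(s['position'],s['time'])
w=cam('wrist');print(np.round(w['world_from_camera'],3))
E
```

```text
[[ 0.6506  0.0369]
 [ 0.6613 -0.0645]
 [ 0.4136 -0.0836]
 [ 0.4016  0.0195]]
len 0.24898777100673963 0.10292954645902738 yaw 0.07335958479955351 0.11021483412875271
origin [ 0.61157672 -0.01708048]
[array([ 0.59407835, -0.29819555]), array([ 0.44203689, -0.29328466])]
[ 0.18698276 -0.64837178  0.22613095] 0.25
[[-0.278  0.927  0.251  0.122]
 [ 0.961  0.268  0.074 -0.669]
 [ 0.001  0.262 -0.965  0.385]
 [ 0.     0.     0.     1.   ]]
```

Call:
arm_command(steps=[-0.359,0.267,0.03,0,0,0.311,-0.359,0.267,0.03,0,0,0.311,-0.359,0.267,0.03,0,0,0.311,-0.359,0.267,0.03,0,0,0.311,-0.359,0.267,0.03,0,0,0.311], fingers=60)

```text
time: 0.8
position: [0.337, -0.4511, 0.2101]
tool_rot: [[-1.0, 0.031, 0.0], [0.031, 1.0, -0.0], [-0.0, -0.0, -1.0]]
ft_force: [0.6, -0.1, 0.3]
finger_gap: 0.626
gripper_force: 0.0
```

Call:
arm_command(steps=[-0.116,0.163,0.07,0,0,0,-0.116,0.163,0.07,0,0,0,-0.116,0.163,0.07,0,0,0,-0.116,0.163,0.07,0,0,0,-0.116,0.163,0.07,0,0,0])

```text
time: 1.3
position: [0.4585, -0.29, 0.1385]
tool_rot: [[-1.0, 0.027, -0.001], [0.027, 1.0, 0.001], [0.001, 0.001, -1.0]]
ft_force: [-0.4, -0.6, 0.6]
finger_gap: 0.6
gripper_force: 0.0
```

```bash
python3 - <<'E'
from h import *
w=cam('wrist','w1.png')
s=manip.state();print(s['position'],s['ft_force'])
for k in blobs(w,(20,120,60),(35,255,255),30):
  r=cv2.minAreaRect(k);print(r,cv2.contourArea(k),onz(w,*r[0],.044),[np.round(onz(w,*p,.048)[:2],4) for p in cv2.boxPoints(r)])
E
```

```text
[ 0.4584748  -0.2903319   0.13862126] [ 0.60057239  1.01475095 -1.17501553]
((253.5, 193.0), (34.0, 11.0), 90.0) 362.0 [ 0.46003418 -0.29278227  0.044     ] [array([ 0.442 , -0.2975]), array([ 0.4422, -0.287 ]), array([ 0.4765, -0.2878]), array([ 0.4762, -0.2987])]
```

View pics/w1.png

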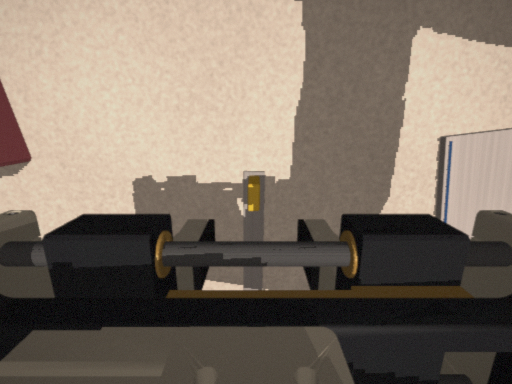

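The wrist view shows the yellow grip at (253,193) with the blade running down the image (world +x). That puts the grip centre at about (0.462, -0.293).

Call:
arm_command(steps=[-0.0035,-0.003,0.05,0,0,0,-0.0035,-0.003,0.09,0,0,0,-0.0035,-0.003,0.12,0,0,0,-0.0035,-0.003,0.122,0,0,0,-0.0035,-0.003,0.122,0,0,0])

```text
time: 1.85
position: [0.4602, -0.2971, 0.0184]
tool_rot: [[-1.0, 0.03, -0.001], [0.03, 1.0, -0.0], [0.001, -0.0, -1.0]]
ft_force: [0.2, 0.0, 0.7]
finger_gap: 0.598
gripper_force: 0.0
```

Call:
arm_command(steps=[0,0,0,0,0,0,0,0,0,0,0,0,0,0,0,0,0,0,0,0,0,0,0,0], fingers=0, grip_force=20)

```text
time: 2.25
position: [0.4609, -0.2966, 0.0191]
tool_rot: [[-1.0, 0.03, 0.002], [0.03, 1.0, -0.0], [-0.002, -0.0, -1.0]]
ft_force: [-0.0, 0.2, 0.3]
finger_gap: 0.299
gripper_force: 0.0
```

Call:
arm_command(steps=[0,0,-0.03,0,0,0,0,0,-0.06,0,0,0,0,0,-0.06,0,0,0])

```text
time: 2.55
position: [0.4631, -0.2973, 0.0824]
tool_rot: [[-1.0, 0.029, 0.007], [0.029, 1.0, -0.002], [-0.007, -0.002, -1.0]]
ft_force: [0.3, 0.2, 0.1]
finger_gap: 0.035
gripper_force: 0.0
```

```bash
python3 - <<'E'
from h import *
a=cam('top');w=cam('wrist');b=cam('scene')
cv2.imwrite('pics/c2.png',np.vstack([np.hstack([cv2.resize(a['color'][140:290,235:385],(400,400)),cv2.resize(b['color'][130:250,90:210],(400,400))]),cv2.resize(w['color'],(800,600))[100:300]])[:,:,::-1])
s=manip.state();print(s['position'],s['ft_force'],s['finger_gap'],s['joints'])
E
```

```text
[ 0.46029474 -0.29624974  0.07819927] [-0.73742425  0.38183315 -0.3621537 ] 0.00503446085062089 [-2.14074960e-01  2.95564813e-01 -4.60391840e-01 -3.61242709e-04
 -8.14271376e-01 -1.38685675e+00]
```

View pics/c2.png

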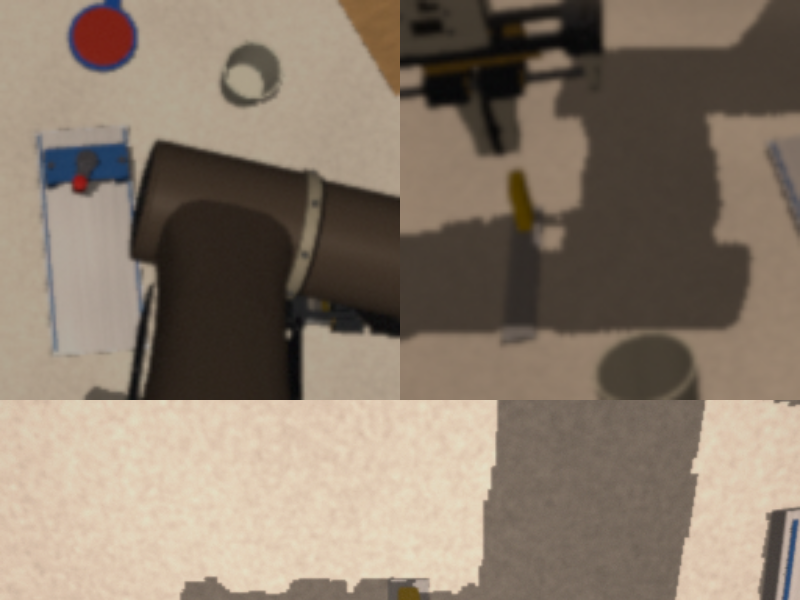

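The fingers hadn't closed when I lifted: they now read shut and empty, and the gauge still lies in place. I'll reopen, go back down and wait longer for the grip.

Call:
arm_command(steps=[0,0.003,0,0,0,0,0,0.003,0,0,0,0,0,0.003,0,0,0,0,0,0.003,0,0,0,0,0,0.003,0,0,0,0], fingers=45)

```text
time: 3.2
position: [0.4604, -0.2934, 0.0778]
tool_rot: [[-1.0, 0.03, -0.0], [0.03, 1.0, 0.0], [0.0, 0.0, -1.0]]
ft_force: [0.1, 0.4, 0.4]
finger_gap: 0.398
gripper_force: 0.0
```

Call:
arm_command(steps=[0,0,0.03,0,0,0,0,0,0.055,0,0,0,0,0,0.062,0,0,0,0,0,0.062,0,0,0])

```text
time: 3.6
position: [0.4598, -0.2933, 0.0152]
tool_rot: [[-1.0, 0.03, -0.003], [0.03, 1.0, 0.0], [0.003, 0.0, -1.0]]
ft_force: [-0.7, -0.8, -0.3]
finger_gap: 0.449
gripper_force: 0.0
```

Call:
arm_command(steps=[0,0,0,0,0,0,0,0,0,0,0,0,0,0,0,0,0,0,0,0,0,0,0,0,0,0,0,0,0,0], fingers=0)

```text
time: 4.1
position: [0.4609, -0.2935, 0.0168]
tool_rot: [[-1.0, 0.03, 0.001], [0.03, 1.0, -0.0], [-0.001, -0.0, -1.0]]
ft_force: [-0.6, 0.9, 5.2]
finger_gap: 0.134
gripper_force: 20.0
```

Call:
arm_command(steps=[0,0,0,0,0,0,0,0,0,0,0,0,0,0,0,0,0,0,0,0,0,0,0,0])

```text
time: 4.5
position: [0.4609, -0.2935, 0.0168]
tool_rot: [[-1.0, 0.03, 0.001], [0.03, 1.0, -0.0], [-0.001, -0.0, -1.0]]
ft_force: [-1.0, 1.7, 6.7]
finger_gap: 0.137
gripper_force: 20.0
```

Call:
arm_command(steps=[0,0,-0.04,0,0,0,0,0,-0.08,0,0,0,0.03,0.04,-0.08,0,0,0,0.054,0.085,-0.08,0,0,-0.06,0.054,0.13,-0.08,0,0,-0.12])

```text
time: 5.0
position: [0.4071, -0.1611, 0.0959]
tool_rot: [[-0.996, -0.089, -0.001], [-0.089, 0.996, 0.001], [0.001, 0.001, -1.0]]
ft_force: [2.1, 1.1, -0.8]
finger_gap: 0.136
gripper_force: 20.0
```

```bash
python3 - <<'E'
from h import *
s=manip.state();print(s['position'],s['ft_force'],s['finger_gap'],s['tool_rot'])
E
```

```text
[ 0.4070633  -0.16111439  0.09594111] [ 2.07253469  1.06300255 -0.78391746] 0.13550442551493683 [[-9.96028752e-01 -8.90265377e-02 -9.99948159e-04]
 [-8.90272427e-02  9.96028956e-01  6.84042353e-04]
 [ 9.35079399e-04  7.70348479e-04 -9.99999266e-01]]
```

Call:
arm_command(steps=[-0.01,0.05,0,0,0,0,-0.02,0.1,0,0,0,0,-0.027,0.125,0,0,0,0,-0.027,0.125,0,0,0,0])

```text
time: 5.4
position: [0.4271, -0.032, 0.0966]
tool_rot: [[-0.996, -0.094, 0.002], [-0.094, 0.996, 0.001], [-0.002, 0.0, -1.0]]
ft_force: [-0.4, -0.4, -0.8]
finger_gap: 0.137
gripper_force: 20.0
```

```bash
python3 - <<'E'
from h import *
w=cam('wrist');b=cam('scene');a=cam('top')
cv2.imwrite('pics/c3.png',np.vstack([w['color'][:300],np.hstack([cv2.resize(b['color'][130:250,180:300],(256,256)),cv2.resize(a['color'][150:290,220:360],(256,256))])])[:,:,::-1])
s=manip.state();print(s['position'],s['ft_force'],s['finger_gap'],s['time'])
E
```

```text
[ 0.42580969 -0.03501294  0.09597896] [ 0.05637532  0.52407942 -0.19763008] 0.13638012853727463 5.55
```

View pics/c3.png

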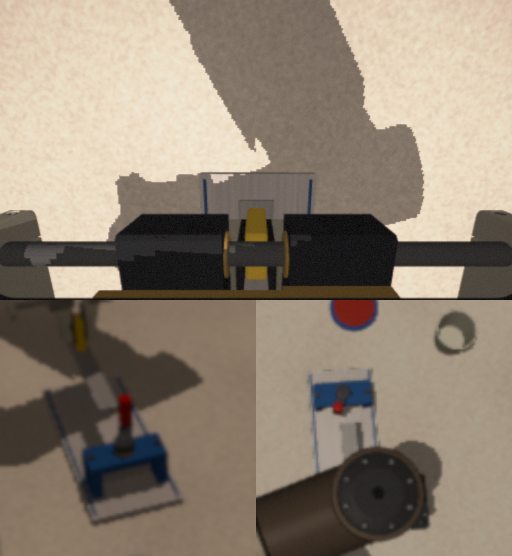

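The wrist view has the plate's rear edge at row 173, its blue side lines at columns ~206 and ~311, and the grip between them at column ~256. So the gauge hovers close to the centre line; I'll compute the offset.

```bash
python3 - <<'E'
from h import *
w=cam('wrist')
for (u,v) in((200,173),(316,173),(206,185),(311,185),(206,211),(310,211)): print((u,v),np.round(onz(w,u,v,.01),4))
for k in blobs(w,(100,60,40),(125,255,255),15):
  r=cv2.fitLine(k,cv2.DIST_L2,0,.01,.01).ravel(); p=[onz(w,r[2]+t*r[0],r[3]+t*r[1],.01)[:2] for t in(-15,15)]; d=p[1]-p[0];print(np.round(r[2:],1),np.round(p,4),'yaw',np.arctan2(d[1],d[0]))
for k in blobs(w,(20,120,60),(35,255,255),100):
  r=cv2.minAreaRect(k);print(r,onz(w,*r[0],.12))
a=cam('top')  # plate rear corners and bridge top right/left
for (u,v) in((249.8,190.5),(282.9,187.5)): print(onz(a,u,v,.01))
E
```

```text
(200, 173) [ 0.4106 -0.0896  0.01  ]
(316, 173) [0.4007 0.0184 0.01  ]
(206, 185) [ 0.4217 -0.0835  0.01  ]
(311, 185) [0.4126 0.0155 0.01  ]
(206, 211) [ 0.4477 -0.0824  0.01  ]
(310, 211) [0.4385 0.0183 0.01  ]
[312.6 197.5] [[0.4398 0.0201]
 [0.41   0.0175]] yaw -3.055365088326773
[208.  197.5] [[ 0.4191 -0.0824]
 [ 0.449  -0.0798]] yaw 0.08678616666484477
((256.0, 272.5), (13.0, 22.0), 90.0) [ 0.44187003 -0.0342943   0.12      ]
((256.0, 224.5), (33.0, 22.0), 90.0) [ 0.41259704 -0.03698606  0.12      ]
[0.65155078 0.03879057 0.01      ]
[ 0.66255565 -0.06454553  0.01      ]
```

Call:
arm_command(steps=[-0.01,0.002,0.03,0,0,0,-0.01,0.002,0.055,0,0,0,-0.01,0.002,0.066,0,0,0,-0.01,0.002,0.066,0,0,0])

```text
time: 6.05
position: [0.4347, -0.0335, 0.0286]
tool_rot: [[-0.996, -0.088, -0.003], [-0.088, 0.996, -0.001], [0.004, -0.001, -1.0]]
ft_force: [-0.3, -0.3, -0.2]
finger_gap: 0.136
gripper_force: 20.0
```

Call:
arm_command(steps=[0,0,0.0015,0,0,0,0,0,0.0025,0,0,0,0,0,0.0025,0,0,0])

```text
time: 6.35
position: [0.4363, -0.0321, 0.0281]
tool_rot: [[-0.996, -0.089, 0.001], [-0.089, 0.996, 0.0], [-0.001, 0.0, -1.0]]
ft_force: [-0.1, -0.2, -0.3]
finger_gap: 0.137
gripper_force: 20.0
```

```bash
python3 - <<'E'
from h import *
for i in range(3):
  cam('wrist'); s=manip.state();print(s['position'],s['ft_force'],s['ft_torque'])
E
```

```text
[ 0.43627565 -0.03205167  0.0281366 ] [-0.37276999 -0.42890731 -1.41698955] [ 0.01502419 -0.03664638  0.0636211 ]
[ 0.43626391 -0.03199663  0.02812012] [-0.19026657  0.00708799 -1.09707557] [-0.04269984  0.01321851  0.02409387]
[ 0.4362217  -0.03195314  0.02805861] [-1.38179051  0.11537399 -0.40862241] [ 0.03558571  0.02112182 -0.00774115]
```

Call:
arm_command(steps=[0,0,0.001,0,0,0,0,0,0.002,0,0,0,0,0,0.002,0,0,0])

```text
time: 6.8
position: [0.4362, -0.0319, 0.0267]
tool_rot: [[-0.996, -0.09, 0.001], [-0.09, 0.996, -0.0], [-0.001, -0.0, -1.0]]
ft_force: [-6.3, 1.8, 17.8]
finger_gap: 0.134
gripper_force: 20.0
```

Call:
arm_command(steps=[0,0,0,0,0,0,0,0,0,0,0,0,0,0,0,0,0,0], fingers=28)

```text
time: 7.1
position: [0.4359, -0.032, 0.0255]
tool_rot: [[-0.996, -0.09, -0.0], [-0.09, 0.996, 0.0], [0.0, 0.0, -1.0]]
ft_force: [0.4, 0.2, 0.1]
finger_gap: 0.275
gripper_force: 0.0
```

Call:
arm_command(steps=[0,0,0,0,0,0,0,0,0,0,0,0,0,0,0,0,0,0,0,0,0,0,0,0,0,0,0,0,0,0], fingers=0, grip_force=10)

```text
time: 7.6
position: [0.4359, -0.0321, 0.0255]
tool_rot: [[-0.996, -0.09, -0.0], [-0.09, 0.996, -0.0], [0.0, -0.0, -1.0]]
ft_force: [-0.2, -0.7, -0.8]
finger_gap: 0.138
gripper_force: 10.0
```

Call:
arm_command(steps=[-0.01,0,-0.0003,0,0,0,-0.02,0,-0.0003,0,0,0,-0.03,0,-0.0003,0,0,0,-0.035,0,-0.0003,0,0,0,-0.035,0,-0.0003,0,0,0])

```text
time: 8.1
position: [0.4717, -0.0288, 0.0256]
tool_rot: [[-0.996, -0.089, -0.0], [-0.089, 0.996, -0.0], [0.0, -0.0, -1.0]]
ft_force: [-0.2, 1.7, -0.8]
finger_gap: 0.135
gripper_force: 10.0
```

Call:
arm_command(steps=[-0.01,0,0,0,0,0,-0.02,0,0,0,0,0,-0.03,0,0,0,0,0,-0.04,0,0,0,0,0,-0.043,0,0,0,0,0])

```text
time: 8.6
position: [0.5152, -0.0248, 0.0258]
tool_rot: [[-0.996, -0.09, 0.001], [-0.09, 0.996, 0.0], [-0.001, -0.0, -1.0]]
ft_force: [0.2, 0.4, -2.1]
finger_gap: 0.135
gripper_force: 10.0
```

```bash
python3 - <<'E'
from h import *
b=cam('scene','s4.png');s=manip.state();print(s['position'],s['ft_force'],s['tool_rot'])
cv2.imwrite('pics/c4.png',cv2.resize(b['color'][160:250,190:290],(800,600),interpolation=cv2.INTER_CUBIC)[:,:,::-1])
E
```

```text
[ 0.51486378 -0.02488453  0.02573833] [ 0.15370926 -0.32567998 -0.10880144] [[-9.95970973e-01 -8.96755080e-02  3.51371421e-04]
 [-8.96755161e-02  9.95971035e-01 -7.29887011e-06]
 [-3.49301227e-04 -3.87788762e-05 -9.99999938e-01]]
```

View pics/c4.png

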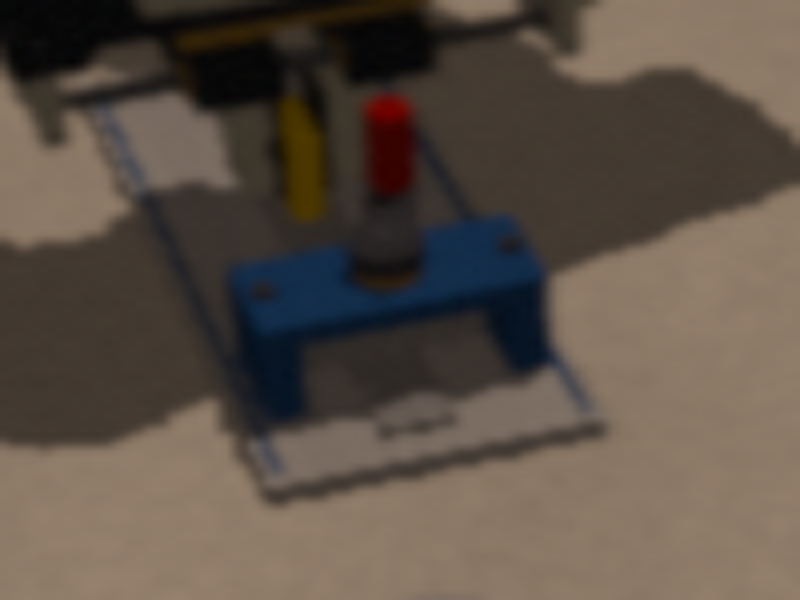

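The tip shows beyond the bar on the near side of the bridge, at about (415,410) in the crop, which is spreader x ≈ +37 mm and near the centre line. Now I'll release the gauge and go to the crank handle at about (0.584, -0.006).

Call:
arm_command(steps=[0,0,0,0,0,0,0,0,0,0,0,0,0,0,0,0,0,0,0,0,-0.04,0,0,0,0,0,-0.08,0,0,0], fingers=45)

```text
time: 9.15
position: [0.5124, -0.0254, 0.106]
tool_rot: [[-0.996, -0.09, -0.003], [-0.09, 0.996, -0.001], [0.003, -0.001, -1.0]]
ft_force: [1.9, 0.3, 0.1]
finger_gap: 0.441
gripper_force: 0.0
```

Call:
arm_command(steps=[0,0,-0.025,0,0,0,-0.03,0.005,-0.025,0,0,0,-0.06,0.0127,-0.025,0,0,0,-0.0704,0.0127,-0.025,0,0,0,-0.0704,0.0127,-0.025,0,0,0])

```text
time: 9.65
position: [0.5833, -0.0059, 0.1304]
tool_rot: [[-0.996, -0.09, -0.0], [-0.09, 0.996, -0.0], [0.001, -0.0, -1.0]]
ft_force: [-1.0, -0.2, -0.1]
finger_gap: 0.45
gripper_force: 0.0
```

```bash
python3 - <<'E'
from h import *
w=cam('wrist');b=cam('scene');a=cam('top')
cv2.imwrite('pics/c5.png',np.vstack([w['color'][60:],np.hstack([cv2.resize(b['color'][130:250,180:300],(256,256)),cv2.resize(a['color'][150:290,220:360],(256,256))])])[:,:,::-1])
for n,c in(('s',b),('w',w),('t',a)):
  for k in blobs(c,(0,140,60),(6,255,255),5):
    r=cv2.boundingRect(k);u,v=r[0]+r[2]/2,r[1]+r[3]/2;p=onz(c,u,v,.094)
    if abs(p[0]-.6)<.06 and abs(p[1])<.06: print(n,r,p)
s=manip.state();print(s['position'],s['ft_force'],s['time'])
E
```

```text
w (247, 199, 21, 33) [ 0.58700026 -0.00504128  0.094     ]
[ 0.5814615  -0.0063734   0.13048384] [0.05246069 0.53558613 0.10295367] 9.8
```

View pics/c5.png

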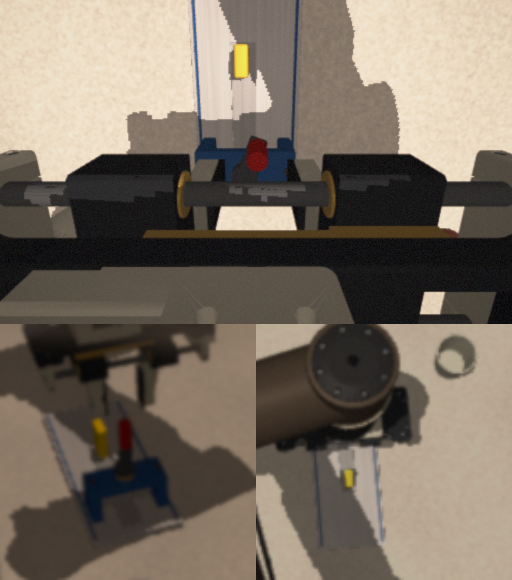

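The wrist view shows the red handle at (257,217), between the open fingers and in line with them. The gauge lies free on the plate behind. Next I'll lower and grip the handle.

Call:
arm_command(steps=[-0.001,0,0.03,0,0,0,-0.001,0,0.05,0,0,0,-0.001,0,0.05,0,0,0])

```text
time: 10.1
position: [0.5807, -0.0067, 0.0784]
tool_rot: [[-0.996, -0.089, -0.005], [-0.089, 0.996, -0.001], [0.005, -0.0, -1.0]]
ft_force: [0.3, 0.4, -0.2]
finger_gap: 0.451
gripper_force: 0.0
```

Call:
arm_command(steps=[0,0,0,0,0,0,0,0,0,0,0,0,0,0,0,0,0,0,0,0,0,0,0,0,0,0,0,0,0,0], fingers=0, grip_force=12)

```text
time: 10.6
position: [0.5842, -0.0058, 0.0819]
tool_rot: [[-0.996, -0.09, 0.002], [-0.09, 0.996, 0.0], [-0.002, 0.0, -1.0]]
ft_force: [-0.7, 1.0, 6.9]
finger_gap: 0.178
gripper_force: 12.0
```

```bash
python3 - <<'E'
from h import *
s=manip.state();print(s['position'],s['ft_force'],s['finger_gap'])
p0=np.radians(157.5);r=.032
for D in range(0,361,15):
  q=p0-np.radians(D);print(D,round(-r*(np.cos(q)-np.cos(p0)),4),round(r*(np.sin(q)-np.sin(p0)),4))
E
```

```text
[ 0.58416467 -0.00580486  0.08192454] [-0.70380777  1.00934163  6.93145324] 0.1777859671093565
0 -0.0 0.0
15 -0.0042 0.0072
30 -0.0101 0.0131
45 -0.0173 0.0173
60 -0.0254 0.0195
75 -0.0337 0.0195
90 -0.0418 0.0173
105 -0.049 0.0131
120 -0.055 0.0072
135 -0.0591 -0.0
150 -0.0613 -0.0081
165 -0.0613 -0.0164
180 -0.0591 -0.0245
195 -0.055 -0.0317
210 -0.049 -0.0376
225 -0.0418 -0.0418
240 -0.0337 -0.044
255 -0.0254 -0.044
270 -0.0173 -0.0418
285 -0.0101 -0.0376
300 -0.0042 -0.0317
315 -0.0 -0.0245
330 0.0022 -0.0164
345 0.0022 -0.0081
360 0.0 -0.0
```

Call:
arm_command(steps=[-0.0101,0.0131,0,0,0,0,-0.0254,0.0195,0,0,0,0,-0.0418,0.0173,0,0,0,0,-0.055,0.0072,0,0,0,0,-0.0613,-0.0081,0,0,0,0])

```text
time: 11.1
position: [0.649, -0.0061, 0.082]
tool_rot: [[-0.996, -0.092, 0.006], [-0.092, 0.996, 0.002], [-0.006, 0.002, -1.0]]
ft_force: [-0.6, 4.2, 4.5]
finger_gap: 0.181
gripper_force: 12.0
```

```bash
python3 - <<'E'
from h import *
for i in range(3): w=cam('wrist');s=manip.state();print(s['position'],s['ft_force'],s['finger_gap'],s['time'])
E
```

```text
[ 0.6493024  -0.00890748  0.08202463] [5.7499875  1.41196585 0.55078624] 0.1768014541285606 11.15
[ 0.64923597 -0.00865923  0.08206525] [ 8.27703044 -0.64943935 -1.42615104] 0.17961593895160335 11.2
[ 0.64917626 -0.00849419  0.08205683] [ 9.07444985 -0.1159042  -2.15578173] 0.17407077505193216 11.25
```

Call:
arm_command(steps=[-0.0035,-0.008,0,0,0,0,-0.0008,-0.0164,0,0,0,0,0.004,-0.024,0,0,0,0,0.0093,-0.0295,0,0,0,0,0.0093,-0.0295,0,0,0,0])

```text
time: 11.75
position: [0.6376, -0.0386, 0.0818]
tool_rot: [[-0.996, -0.089, -0.001], [-0.089, 0.996, 0.001], [0.001, 0.001, -1.0]]
ft_force: [-6.1, 4.8, 8.7]
finger_gap: 0.18
gripper_force: 12.0
```

Call:
arm_command(steps=[0,0,0,0,0,0,0,0,0,0,0,0,0,0,0,0,0,0,0,0,-0.03,0,0,0,0,0,-0.045,0,0,0], fingers=45)

```text
time: 12.25
position: [0.6394, -0.039, 0.1271]
tool_rot: [[-0.996, -0.09, 0.001], [-0.09, 0.996, -0.001], [-0.001, -0.001, -1.0]]
ft_force: [-0.2, 0.6, 0.2]
finger_gap: 0.443
gripper_force: 0.0
```

Call:
arm_command(steps=[0.04,0.008,0,0,0,0,0.08,0.016,0,0,0,0,0.1234,0.0249,0,0,0,0,0.1234,0.0249,0,0,0,0,0.1234,0.0249,0.03,0,0,0])

```text
time: 12.75
position: [0.5158, -0.0244, 0.0994]
tool_rot: [[-0.996, -0.092, 0.008], [-0.092, 0.996, 0.002], [-0.008, 0.001, -1.0]]
ft_force: [0.5, 1.3, -0.2]
finger_gap: 0.45
gripper_force: 0.0
```

```bash
python3 - <<'E'
from h import *
w=cam('wrist','w6.png');s=manip.state();print(s['position'],s['ft_force'],s['finger_gap'],s['time'])
for k in blobs(w,(20,120,60),(35,255,255),100):
  r=cv2.boundingRect(k);print(r,onz(w,r[0]+r[2]/2,r[1]+r[3],.058))
a=cam('top')
for c in (a,cam('scene')):
  for k in blobs(c,(0,140,60),(6,255,255),5):
    r=cv2.boundingRect(k);p=onz(c,r[0]+r[2]/2,r[1]+r[3]/2,.1)
    if abs(p[0]-.61)<.06 and abs(p[1])<.06: print(r,p)
E
```

```text
[ 0.51215331 -0.02499975  0.09276345] [-2.47392371  0.51511782 -5.22861585] 0.4528046574945329 12.8
(248, 182, 15, 44) [ 0.53090637 -0.02401627  0.058     ]
(225, 189, 7, 5) [ 0.62424762 -0.03697095  0.1       ]
```

Call:
arm_command(steps=[0,0,0.035,0,0,0,0,0,0.07,0,0,0,0,0,0.07,0,0,0])

```text
time: 13.2
position: [0.5113, -0.0259, 0.023]
tool_rot: [[-0.996, -0.089, -0.007], [-0.089, 0.996, -0.002], [0.007, -0.001, -1.0]]
ft_force: [-0.8, 0.9, 0.6]
finger_gap: 0.452
gripper_force: 0.0
```

Call:
arm_command(steps=[0,0,0,0,0,0,0,0,0,0,0,0,0,0,0,0,0,0,0,0,0,0,0,0,0,0,0,0,0,0], fingers=0)

```text
time: 13.7
position: [0.5144, -0.0249, 0.0271]
tool_rot: [[-0.996, -0.09, 0.002], [-0.09, 0.996, 0.0], [-0.002, 0.0, -1.0]]
ft_force: [-0.6, 1.3, 7.5]
finger_gap: 0.136
gripper_force: 12.0
```

Call:
arm_command(steps=[0.0015,0,0,0,0,0,0.003,0,0,0,0,0])

```text
time: 13.9
position: [0.5128, -0.0248, 0.0271]
tool_rot: [[-0.996, -0.091, 0.004], [-0.091, 0.996, 0.001], [-0.004, 0.0, -1.0]]
ft_force: [6.7, 0.2, 6.7]
finger_gap: 0.137
gripper_force: 12.0
```

Call:
arm_command(steps=[0.0015,0,0,0,0,0,0.003,0,0,0,0,0])

```text
time: 14.1
position: [0.5099, -0.025, 0.0271]
tool_rot: [[-0.996, -0.091, 0.005], [-0.091, 0.996, 0.001], [-0.005, 0.0, -1.0]]
ft_force: [1.3, 1.0, 4.5]
finger_gap: 0.137
gripper_force: 12.0
```

Call:
arm_command(steps=[0.0015,0,0,0,0,0,0.003,0,0,0,0,0])

```text
time: 14.3
position: [0.507, -0.0252, 0.0271]
tool_rot: [[-0.996, -0.091, 0.005], [-0.091, 0.996, 0.001], [-0.005, 0.0, -1.0]]
ft_force: [7.3, 0.4, 7.9]
finger_gap: 0.139
gripper_force: 12.0
```

```bash
python3 - <<'E'
from h import *
for i in range(4): cam('wrist');s=manip.state();print(s['position'],s['ft_force'],s['finger_gap'],s['time'])
E
```

```text
[ 0.50675982 -0.02525491  0.02714013] [3.47850736 0.66074155 5.0547487 ] 0.1401850392845252 14.35
[ 0.50678887 -0.02524201  0.02715073] [2.85963108 1.22708135 6.37524256] 0.13913128408742675 14.4
[ 0.50678637 -0.02525655  0.02713935] [3.64263046 0.96993918 7.63921527] 0.13201486683946803 14.45
[ 0.50674359 -0.02527254  0.02710825] [2.56369825 1.09235901 6.26106381] 0.1371731241300609 14.5
```

Call:
arm_command(steps=[-0.0015,0,0,0,0,0,-0.003,0,0,0,0,0])

```text
time: 14.7
position: [0.507, -0.0253, 0.0269]
tool_rot: [[-0.996, -0.09, -0.001], [-0.09, 0.996, 0.0], [0.001, 0.0, -1.0]]
ft_force: [-9.5, 5.8, 16.4]
finger_gap: 0.138
gripper_force: 12.0
```

Call:
arm_command(steps=[-0.0015,0,0,0,0,0,-0.003,0,0,0,0,0])

```text
time: 14.9
position: [0.508, -0.0256, 0.0262]
tool_rot: [[-0.996, -0.089, -0.004], [-0.089, 0.996, -0.001], [0.004, -0.0, -1.0]]
ft_force: [-10.6, 2.8, 15.6]
finger_gap: 0.135
gripper_force: 12.0
```

Call:
arm_command(steps=[-0.0015,0,0,0,0,0,-0.003,0,0,0,0,0])

```text
time: 15.1
position: [0.5102, -0.0259, 0.026]
tool_rot: [[-0.996, -0.089, -0.005], [-0.089, 0.996, -0.001], [0.006, -0.001, -1.0]]
ft_force: [-10.0, -0.0, 15.3]
finger_gap: 0.134
gripper_force: 12.0
```

```bash
python3 - <<'E'
from h import *
for i in range(4): cam('wrist');s=manip.state();print(s['position'],s['ft_force'],s['finger_gap'],s['time'])
E
```

```text
[ 0.51043185 -0.02587904  0.02599855] [-10.23120653   0.86840177  17.0366918 ] 0.1348583109661451 15.15
[ 0.5104503  -0.02586049  0.02600439] [-9.66973331e+00  6.52972687e-03  1.57545870e+01] 0.13634110640651673 15.2
[ 0.5104451  -0.02588084  0.02599652] [-10.26321495   0.38193007  15.339409  ] 0.13476625202172673 15.25
[ 0.51045151 -0.02586132  0.0259976 ] [-9.84755182  0.30444789 14.66878589] 0.14056774721122806 15.3
```

Pressing down with ~7 N spoils this reading. I'll regrip neutrally from a small opening and tug again.

Call:
arm_command(steps=[0,0,-0.0005,0,0,0,0,0,-0.0005,0,0,0,0,0,-0.0005,0,0,0,0,0,-0.0005,0,0,0], fingers=25)

```text
time: 15.7
position: [0.5135, -0.0251, 0.0262]
tool_rot: [[-0.996, -0.09, -0.0], [-0.09, 0.996, -0.0], [0.0, -0.0, -1.0]]
ft_force: [0.3, -0.2, 0.5]
finger_gap: 0.246
gripper_force: 0.0
```

Call:
arm_command(steps=[0,0,0,0,0,0,0,0,0,0,0,0,0,0,0,0,0,0,0,0,0,0,0,0], fingers=0)

```text
time: 16.1
position: [0.5135, -0.0251, 0.0263]
tool_rot: [[-0.996, -0.09, -0.0], [-0.09, 0.996, -0.0], [0.0, -0.0, -1.0]]
ft_force: [-0.0, 0.9, -1.4]
finger_gap: 0.137
gripper_force: 12.0
```

Call:
arm_command(steps=[0.001,0,0,0,0,0,0.002,0,0,0,0,0])

```text
time: 16.3
position: [0.5115, -0.0252, 0.0263]
tool_rot: [[-0.996, -0.09, -0.0], [-0.09, 0.996, -0.0], [0.0, 0.0, -1.0]]
ft_force: [-0.6, -0.6, -0.2]
finger_gap: 0.134
gripper_force: 12.0
```

Call:
arm_command(steps=[0.001,0,0,0,0,0,0.002,0,0,0,0,0])

```text
time: 16.5
position: [0.5095, -0.0254, 0.0264]
tool_rot: [[-0.996, -0.09, -0.0], [-0.09, 0.996, 0.0], [0.0, 0.0, -1.0]]
ft_force: [0.3, 0.8, 0.3]
finger_gap: 0.136
gripper_force: 12.0
```

```bash
cat > t.py <<'E'
from h import *
F=[];Q=[]
for i in range(5): cam('wrist');s=manip.state();F.append(s['ft_force']);Q.append(s['ft_torque'])
print(s['position'],np.mean(F,0),np.std(F,0),s['finger_gap'],s['time'])
E
python3 t.py
```

```text
[ 0.50969199 -0.02539786  0.02641633] [ 0.1846707  -0.3974833  -0.67040493] [0.29941742 0.26080405 0.79900939] 0.13776194131270128 16.75
```

Call:
arm_command(steps=[-0.001,0,0,0,0,0,-0.002,0,0,0,0,0])

```text
time: 16.95
position: [0.5117, -0.0252, 0.0264]
tool_rot: [[-0.996, -0.09, 0.0], [-0.09, 0.996, 0.0], [-0.0, 0.0, -1.0]]
ft_force: [0.3, 0.9, -0.6]
finger_gap: 0.132
gripper_force: 12.0
```

Call:
arm_command(steps=[-0.001,0,0,0,0,0,-0.002,0,0,0,0,0])

```text
time: 17.15
position: [0.5138, -0.025, 0.0264]
tool_rot: [[-0.996, -0.09, -0.0], [-0.09, 0.996, -0.0], [0.0, -0.0, -1.0]]
ft_force: [0.5, -0.9, -1.0]
finger_gap: 0.136
gripper_force: 12.0
```

```bash
python3 t.py
```

```text
[ 0.51357463 -0.02505679  0.02634565] [-0.12443509  0.13453888 -0.46840401] [0.36955182 0.62256954 0.63250945] 0.13565599787565175 17.4
```

Neutral grip reads about 0.2 N, so the blade is still free at 210°. Next I'll crank another 80° and retest.

Call:
arm_command(steps=[0,0,0,0,0,0,0,0,0,0,0,0,0,0,0,0,0,0,0,0,-0.04,0,0,0,0,0,-0.08,0,0,0], fingers=45)

```text
time: 17.9
position: [0.5126, -0.0254, 0.1064]
tool_rot: [[-0.996, -0.09, -0.003], [-0.09, 0.996, -0.001], [0.003, -0.001, -1.0]]
ft_force: [1.5, 0.4, -0.1]
finger_gap: 0.441
gripper_force: 0.0
```

Call:
arm_command(steps=[0,0,-0.02,0,0,0,-0.04,-0.008,-0.02,0,0,0,-0.08,-0.016,-0.02,0,0,0,-0.1234,-0.0249,-0.02,0,0,0,-0.1234,-0.0249,-0.02,0,0,0])

```text
time: 18.4
position: [0.643, -0.0393, 0.1252]
tool_rot: [[-0.996, -0.089, 0.001], [-0.089, 0.996, -0.001], [-0.001, -0.001, -1.0]]
ft_force: [-1.3, -0.2, -1.2]
finger_gap: 0.448
gripper_force: 0.0
```

Call:
arm_command(steps=[0,0,0.025,0,0,0,0,0,0.045,0,0,0,0,0,0.045,0,0,0,0,0,0.045,0,0,0])

```text
time: 18.8
position: [0.6387, -0.0389, 0.0815]
tool_rot: [[-0.996, -0.09, -0.001], [-0.09, 0.996, -0.0], [0.001, -0.0, -1.0]]
ft_force: [-0.1, 0.6, 0.1]
finger_gap: 0.451
gripper_force: 0.0
```

Call:
arm_command(steps=[0,0,0,0,0,0,0,0,0,0,0,0,0,0,0,0,0,0,0,0,0,0,0,0,0,0,0,0,0,0], fingers=0)

```text
time: 19.3
position: [0.639, -0.0385, 0.0821]
tool_rot: [[-0.996, -0.09, 0.001], [-0.09, 0.996, 0.0], [-0.001, 0.0, -1.0]]
ft_force: [-2.8, 1.8, 5.4]
finger_gap: 0.176
gripper_force: 12.0
```

```bash
python3 t.py
```

```text
[ 0.63900172 -0.03853669  0.08211945] [-2.25054705  2.57920879  5.76756545] [0.35966851 0.63106474 0.64272147] 0.1784300468615659 19.55
```

Call:
arm_command(steps=[0.0099,-0.0051,0,0,0,0,0.0209,-0.0066,0,0,0,0,0.0317,-0.0042,0,0,0,0,0.0411,0.0018,0,0,0,0,0.0411,0.0018,0,0,0,0])

```text
time: 20.05
position: [0.5996, -0.0384, 0.0822]
tool_rot: [[-0.996, -0.091, 0.006], [-0.091, 0.996, 0.003], [-0.006, 0.002, -1.0]]
ft_force: [4.7, 7.4, -0.8]
finger_gap: 0.179
gripper_force: 12.0
```

Call:
arm_command(steps=[0,0,0,0,0,0,0,0,0,0,0,0,0,0,0,0,0,0,0,0,-0.03,0,0,0,0,0,-0.045,0,0,0], fingers=45)

```text
time: 20.55
position: [0.598, -0.0412, 0.1276]
tool_rot: [[-0.996, -0.09, 0.0], [-0.09, 0.996, -0.001], [-0.0, -0.001, -1.0]]
ft_force: [1.1, 0.5, 1.2]
finger_gap: 0.446
gripper_force: 0.0
```

Call:
arm_command(steps=[0.04,0.012,0,0,0,0,0.0823,0.0231,0,0,0,0,0.0823,0.0231,0,0,0,0,0.0823,0.0231,0.03,0,0,0,0.0823,0.0231,0.06,0,0,0], fingers=28)

```text
time: 21.05
position: [0.5144, -0.025, 0.0669]
tool_rot: [[-0.996, -0.09, 0.003], [-0.09, 0.996, 0.001], [-0.003, 0.001, -1.0]]
ft_force: [0.6, 0.1, -0.2]
finger_gap: 0.28
gripper_force: 0.0
```

Call:
arm_command(steps=[0,0,0.03,0,0,0,0,0,0.04,0,0,0,0,0,0.04,0,0,0,0,0,0.04,0,0,0,0,0,0.04,0,0,0], fingers=25)

```text
time: 21.55
position: [0.5147, -0.0248, 0.0277]
tool_rot: [[-0.996, -0.09, 0.002], [-0.09, 0.996, 0.001], [-0.002, 0.0, -1.0]]
ft_force: [0.4, -0.2, -0.0]
finger_gap: 0.25
gripper_force: 0.0
```

Call:
arm_command(steps=[0,0,0,0,0,0,0,0,0,0,0,0,0,0,0,0,0,0,0,0,0,0,0,0], fingers=0)

```text
time: 21.95
position: [0.5142, -0.0249, 0.0273]
tool_rot: [[-0.996, -0.09, 0.001], [-0.09, 0.996, 0.0], [-0.001, 0.0, -1.0]]
ft_force: [-1.2, -0.0, 6.7]
finger_gap: 0.135
gripper_force: 12.0
```

```bash
python3 t.py
```

```text
[ 0.5141645  -0.02487991  0.02726877] [-1.43261553  0.89708786  6.77840916] [0.29876517 0.53238705 0.42092423] 0.1398720158045924 22.2
```

Call:
arm_command(steps=[0,0,0,0,0,0,0,0,0,0,0,0,0,0,0,0,0,0,0,0,0,0,0,0], fingers=25)

```text
time: 22.6
position: [0.5135, -0.0251, 0.0263]
tool_rot: [[-0.996, -0.09, -0.0], [-0.09, 0.996, -0.0], [0.0, -0.0, -1.0]]
ft_force: [0.5, -0.1, -1.0]
finger_gap: 0.248
gripper_force: 0.0
```

Call:
arm_command(steps=[0,0,0,0,0,0,0,0,0,0,0,0,0,0,0,0,0,0,0,0,0,0,0,0], fingers=0)

```text
time: 23.0
position: [0.5135, -0.0251, 0.0263]
tool_rot: [[-0.996, -0.09, -0.0], [-0.09, 0.996, -0.0], [0.0, -0.0, -1.0]]
ft_force: [0.6, 0.0, -0.2]
finger_gap: 0.136
gripper_force: 12.0
```

Call:
arm_command(steps=[0.001,0,0,0,0,0,0.002,0,0,0,0,0,0.003,0,0,0,0,0,0.004,0,0,0,0,0])

```text
time: 23.4
position: [0.5095, -0.0254, 0.0264]
tool_rot: [[-0.996, -0.09, -0.0], [-0.09, 0.996, 0.0], [0.0, 0.0, -1.0]]
ft_force: [-0.1, -0.2, -0.8]
finger_gap: 0.134
gripper_force: 12.0
```

```bash
python3 t.py
```

```text
[ 0.50967729 -0.02540087  0.02640427] [ 0.1792233  -0.14529643 -0.33997785] [0.59873022 0.35551973 0.4442839 ] 0.1409406972582854 23.65
```

Call:
arm_command(steps=[-0.001,0,0,0,0,0,-0.002,0,0,0,0,0,-0.003,0,0,0,0,0,-0.004,0,0,0,0,0])

```text
time: 24.05
position: [0.5137, -0.025, 0.0264]
tool_rot: [[-0.996, -0.09, -0.0], [-0.09, 0.996, 0.0], [0.0, 0.0, -1.0]]
ft_force: [-0.2, 0.2, -0.6]
finger_gap: 0.133
gripper_force: 12.0
```

```bash
python3 t.py
```

```text
[ 0.51357517 -0.02506744  0.02634764] [ 0.16284464  0.08151983 -0.72700309] [0.38820492 0.5839427  0.29182997] 0.1384175994797356 24.3
```

Still free at 290°. Next cycle is 95°, with fewer waits.

Call:
arm_command(steps=[0,0,0,0,0,0,0,0,0,0,0,0,0,0,-0.04,0,0,0,0,0,-0.08,0,0,0,0,0,-0.1,0,0,0], fingers=38)

```text
time: 24.8
position: [0.515, -0.0248, 0.1297]
tool_rot: [[-0.996, -0.09, 0.004], [-0.09, 0.996, 0.001], [-0.004, 0.0, -1.0]]
ft_force: [0.2, -0.5, 0.0]
finger_gap: 0.38
gripper_force: 0.0
```

Call:
arm_command(steps=[-0.04,-0.0115,0,0,0,0,-0.0823,-0.0231,0,0,0,0,-0.0823,-0.0231,0,0,0,0,-0.0823,-0.0231,0.03,0,0,0,-0.0823,-0.0231,0.045,0,0,0])

```text
time: 25.3
position: [0.5967, -0.0409, 0.0794]
tool_rot: [[-0.996, -0.089, -0.002], [-0.089, 0.996, 0.0], [0.002, 0.0, -1.0]]
ft_force: [-0.8, -0.7, -0.9]
finger_gap: 0.383
gripper_force: 0.0
```

Call:
arm_command(steps=[0,0,0,0,0,0,0,0,0,0,0,0,0,0,0,0,0,0,0,0,0,0,0,0,0,0,0,0,0,0], fingers=0)

```text
time: 25.8
position: [0.5984, -0.0402, 0.0823]
tool_rot: [[-0.996, -0.09, 0.002], [-0.09, 0.996, 0.001], [-0.002, 0.0, -1.0]]
ft_force: [-0.0, 2.3, -0.6]
finger_gap: 0.178
gripper_force: 12.0
```

Call:
arm_command(steps=[0.0076,0.0106,0,0,0,0,0.0104,0.0236,0,0,0,0,0.0076,0.0366,0,0,0,0,0,0.0472,0,0,0,0,0,0.0472,0,0,0,0])

```text
time: 26.3
position: [0.5929, 0.0084, 0.0821]
tool_rot: [[-0.996, -0.091, -0.001], [-0.091, 0.996, 0.001], [0.001, 0.001, -1.0]]
ft_force: [-6.7, 8.1, 7.7]
finger_gap: 0.181
gripper_force: 12.0
```

Call:
arm_command(steps=[0,0,0,0,0,0,0,0,0,0,0,0,0,0,0,0,0,0,0,0,-0.03,0,0,0,0,0,-0.045,0,0,0], fingers=38)

```text
time: 26.8
position: [0.5941, 0.0061, 0.1279]
tool_rot: [[-0.996, -0.09, 0.001], [-0.09, 0.996, -0.0], [-0.001, -0.0, -1.0]]
ft_force: [0.5, -0.2, 0.5]
finger_gap: 0.381
gripper_force: 0.0
```

Call:
arm_command(steps=[0.04,-0.012,0,0,0,0,0.0823,-0.0241,0,0,0,0,0.0823,-0.0241,0,0,0,0,0.0823,-0.0241,0.03,0,0,0,0.0823,-0.0241,0.06,0,0,0], fingers=27)

```text
time: 27.3
position: [0.5147, -0.025, 0.067]
tool_rot: [[-0.996, -0.089, 0.004], [-0.089, 0.996, 0.001], [-0.004, 0.001, -1.0]]
ft_force: [0.7, 0.9, 0.1]
finger_gap: 0.27
gripper_force: 0.0
```

Call:
arm_command(steps=[0,0,0.03,0,0,0,0,0,0.0388,0,0,0,0,0,0.0388,0,0,0,0,0,0.0388,0,0,0,0,0,0.0388,0,0,0])

```text
time: 27.8
position: [0.5148, -0.0248, 0.0289]
tool_rot: [[-0.996, -0.09, 0.002], [-0.09, 0.996, 0.001], [-0.002, 0.0, -1.0]]
ft_force: [0.1, -0.8, 0.5]
finger_gap: 0.272
gripper_force: 0.0
```

Call:
arm_command(steps=[0,0,0,0,0,0,0,0,0,0,0,0,0,0,0,0,0,0,0,0,0,0,0,0], fingers=0)

```text
time: 28.2
position: [0.5141, -0.0249, 0.0284]
tool_rot: [[-0.996, -0.09, 0.001], [-0.09, 0.996, 0.0], [-0.001, 0.0, -1.0]]
ft_force: [-2.4, 0.7, 6.7]
finger_gap: 0.136
gripper_force: 12.0
```

Call:
arm_command(steps=[0.001,0,0,0,0,0,0.002,0,0,0,0,0,0.003,0,0,0,0,0,0.004,0,0,0,0,0])

```text
time: 28.6
position: [0.5113, -0.025, 0.0284]
tool_rot: [[-0.996, -0.09, 0.003], [-0.09, 0.996, 0.001], [-0.003, 0.0, -1.0]]
ft_force: [1.8, -0.1, 4.8]
finger_gap: 0.137
gripper_force: 12.0
```

```bash
python3 t.py
```

```text
[ 0.51112458 -0.02499669  0.02835911] [3.23811874 0.82599925 6.41231447] [0.4760159  0.31772106 0.38327276] 0.13514995162778626 28.85
```

Call:
arm_command(steps=[0,0,0,0,0,0,0,0,0,0,0,0,0,0,0,0,0,0,0,0,0,0,0,0], fingers=24)

```text
time: 29.25
position: [0.509, -0.0256, 0.0272]
tool_rot: [[-0.996, -0.089, -0.001], [-0.089, 0.996, -0.0], [0.001, -0.0, -1.0]]
ft_force: [1.0, -0.2, 0.3]
finger_gap: 0.239
gripper_force: 0.0
```

Call:
arm_command(steps=[0,0,0,0,0,0,0,0,0,0,0,0,0,0,0,0,0,0], fingers=0)

```text
time: 29.55
position: [0.5094, -0.0255, 0.0275]
tool_rot: [[-0.996, -0.09, -0.0], [-0.09, 0.996, -0.0], [0.0, -0.0, -1.0]]
ft_force: [0.7, 0.4, 0.1]
finger_gap: 0.134
gripper_force: 12.0
```

Call:
arm_command(steps=[-0.001,0,0,0,0,0,-0.002,0,0,0,0,0,-0.003,0,0,0,0,0,-0.004,0,0,0,0,0])

```text
time: 29.95
position: [0.5137, -0.025, 0.0276]
tool_rot: [[-0.996, -0.09, -0.0], [-0.09, 0.996, 0.0], [0.0, 0.0, -1.0]]
ft_force: [-0.4, -0.2, 0.3]
finger_gap: 0.137
gripper_force: 12.0
```

```bash
sed -i 's/range(5)/range(4)/' t.py; python3 t.py
```

```text
[ 0.51364866 -0.02504898  0.02756079] [ 0.11783109 -0.27530587 -0.00205116] [0.38145286 0.24478892 0.46375043] 0.13443305510468337 30.15
```

Free at 385° as well, so I'll crank another 95°.

Call:
arm_command(steps=[0,0,0,0,0,0,0,0,0,0,0,0,0,0,-0.04,0,0,0,0,0,-0.08,0,0,0,0,0,-0.0988,0,0,0], fingers=38)

```text
time: 30.65
position: [0.5151, -0.0248, 0.1298]
tool_rot: [[-0.996, -0.09, 0.004], [-0.09, 0.996, 0.001], [-0.004, 0.0, -1.0]]
ft_force: [0.5, 1.2, 0.0]
finger_gap: 0.373
gripper_force: 0.0
```

Call:
arm_command(steps=[-0.04,0.0115,0,0,0,0,-0.0823,0.0241,0,0,0,0,-0.0823,0.0241,0,0,0,0,-0.0823,0.0241,0.03,0,0,0,-0.0823,0.0241,0.045,0,0,0])

```text
time: 31.15
position: [0.5925, 0.0063, 0.0795]
tool_rot: [[-0.996, -0.089, -0.002], [-0.089, 0.996, -0.0], [0.002, 0.0, -1.0]]
ft_force: [-0.1, -0.0, 0.2]
finger_gap: 0.382
gripper_force: 0.0
```

Call:
arm_command(steps=[0,0,0,0,0,0,0,0,0,0,0,0,0,0,0,0,0,0,0,0,0,0,0,0], fingers=0)

```text
time: 31.55
position: [0.5937, 0.0067, 0.0822]
tool_rot: [[-0.996, -0.09, 0.001], [-0.09, 0.996, 0.001], [-0.001, 0.001, -1.0]]
ft_force: [-0.8, 1.4, -2.2]
finger_gap: 0.175
gripper_force: 12.0
```

Call:
arm_command(steps=[-0.0112,0.0067,0,0,0,0,-0.0244,0.0083,0,0,0,0,-0.0371,0.0044,0,0,0,0,-0.047,-0.0041,0,0,0,0,-0.047,-0.0041,0,0,0,0])

```text
time: 32.05
position: [0.6439, 0.0075, 0.0823]
tool_rot: [[-0.996, -0.09, 0.005], [-0.09, 0.996, 0.002], [-0.005, 0.001, -1.0]]
ft_force: [6.4, 3.2, -5.5]
finger_gap: 0.18
gripper_force: 12.0
```

Call:
arm_command(steps=[0,0,0,0,0,0,0,0,0,0,0,0,0,0,0,0,0,0,0,0,-0.03,0,0,0,0,0,-0.045,0,0,0], fingers=38)

```text
time: 32.55
position: [0.6411, 0.0063, 0.1284]
tool_rot: [[-0.996, -0.09, 0.001], [-0.09, 0.996, -0.0], [-0.001, -0.001, -1.0]]
ft_force: [1.3, 0.3, 0.1]
finger_gap: 0.377
gripper_force: 0.0
```

Call:
arm_command(steps=[0.043,-0.007,0,0,0,0,0.086,-0.014,0,0,0,0,0.1293,-0.02,0,0,0,0,0.1293,-0.02,0.03,0,0,0,0.1293,-0.02,0.06,0,0,0], fingers=25)

```text
time: 33.05
position: [0.5136, -0.0251, 0.068]
tool_rot: [[-0.996, -0.09, 0.005], [-0.09, 0.996, 0.001], [-0.005, 0.001, -1.0]]
ft_force: [1.1, 0.6, -1.6]
finger_gap: 0.248
gripper_force: 0.0
```

Call:
arm_command(steps=[0,0,0.03,0,0,0,0,0,0.0388,0,0,0,0,0,0.0388,0,0,0,0,0,0.0388,0,0,0,0,0,0.0388,0,0,0])

```text
time: 33.55
position: [0.5147, -0.0248, 0.0289]
tool_rot: [[-0.996, -0.09, 0.002], [-0.09, 0.996, 0.001], [-0.002, 0.0, -1.0]]
ft_force: [0.7, -0.8, -0.1]
finger_gap: 0.248
gripper_force: 0.0
```

Call:
arm_command(steps=[0,0,0,0,0,0,0,0,0,0,0,0,0,0,0,0,0,0,0,0,0,0,0,0,0,0,0,0,0,0])

```text
time: 34.05
position: [0.5137, -0.0251, 0.0277]
tool_rot: [[-0.996, -0.09, 0.0], [-0.09, 0.996, 0.0], [-0.0, 0.0, -1.0]]
ft_force: [0.8, -0.0, 0.1]
finger_gap: 0.249
gripper_force: 0.0
```

Call:
arm_command(steps=[0,0,0,0,0,0,0,0,0,0,0,0,0,0,0,0,0,0], fingers=0)

```text
time: 34.35
position: [0.5136, -0.0251, 0.0275]
tool_rot: [[-0.996, -0.09, -0.0], [-0.09, 0.996, -0.0], [0.0, -0.0, -1.0]]
ft_force: [-0.0, 1.2, -0.1]
finger_gap: 0.136
gripper_force: 12.0
```

Call:
arm_command(steps=[0.001,0,0,0,0,0,0.002,0,0,0,0,0,0.003,0,0,0,0,0,0.004,0,0,0,0,0])

```text
time: 34.75
position: [0.5095, -0.0254, 0.0275]
tool_rot: [[-0.996, -0.09, -0.0], [-0.09, 0.996, -0.0], [0.0, 0.0, -1.0]]
ft_force: [-0.4, 0.2, -0.5]
finger_gap: 0.131
gripper_force: 12.0
```

```bash
python3 t.py
```

```text
[ 0.50955464 -0.0254209   0.02756485] [-0.07376349 -0.41496039 -0.31655358] [0.23383982 0.17619833 0.27855208] 0.13375519263839125 34.95
```

Free at 480°. Again.

Call:
arm_command(steps=[0,0,0,0,0,0,0,0,0,0,0,0,0,0,-0.04,0,0,0,0,0,-0.08,0,0,0,0,0,-0.0988,0,0,0], fingers=38)

```text
time: 35.45
position: [0.5112, -0.0252, 0.1297]
tool_rot: [[-0.996, -0.09, 0.004], [-0.09, 0.996, 0.001], [-0.004, 0.0, -1.0]]
ft_force: [0.6, 0.2, 0.8]
finger_gap: 0.376
gripper_force: 0.0
```

Call:
arm_command(steps=[-0.044,0.0066,0,0,0,0,-0.088,0.0133,0,0,0,0,-0.1333,0.02,0,0,0,0,-0.1333,0.02,0.03,0,0,0,-0.1333,0.02,0.045,0,0,0])

```text
time: 35.95
position: [0.6407, 0.0067, 0.0788]
tool_rot: [[-0.996, -0.089, -0.002], [-0.089, 0.996, -0.0], [0.002, 0.0, -1.0]]
ft_force: [-1.0, -0.4, -1.0]
finger_gap: 0.379
gripper_force: 0.0
```

Call:
arm_command(steps=[0,0,0,0,0,0,0,0,0,0,0,0,0,0,0,0,0,0,0,0,0,0,0,0], fingers=0)

```text
time: 36.35
position: [0.6413, 0.0067, 0.0826]
tool_rot: [[-0.996, -0.09, 0.002], [-0.09, 0.996, 0.001], [-0.002, 0.0, -1.0]]
ft_force: [1.7, 0.2, -1.6]
finger_gap: 0.175
gripper_force: 12.0
```

Call:
arm_command(steps=[-0.0056,-0.0118,0,0,0,0,-0.0061,-0.0251,0,0,0,0,-0.0011,-0.0374,0,0,0,0,0.0082,-0.0465,0,0,0,0,0.0082,-0.0465,0,0,0,0])

```text
time: 36.85
position: [0.635, -0.0408, 0.0824]
tool_rot: [[-0.996, -0.088, -0.001], [-0.088, 0.996, 0.002], [0.001, 0.002, -1.0]]
ft_force: [-7.3, 7.9, 5.2]
finger_gap: 0.174
gripper_force: 12.0
```

Call:
arm_command(steps=[0,0,0,0,0,0,0,0,0,0,0,0,0,0,0,0,0,0,0,0,-0.03,0,0,0,0,0,-0.045,0,0,0], fingers=38)

```text
time: 37.35
position: [0.6374, -0.041, 0.128]
tool_rot: [[-0.996, -0.09, 0.001], [-0.09, 0.996, -0.001], [-0.001, -0.001, -1.0]]
ft_force: [-0.0, 0.0, 0.6]
finger_gap: 0.376
gripper_force: 0.0
```

Call:
arm_command(steps=[0.042,0.009,0,0,0,0,0.084,0.018,0,0,0,0,0.1251,0.0265,0,0,0,0,0.1251,0.0265,0.03,0,0,0,0.1251,0.0265,0.06,0,0,0], fingers=25)

```text
time: 37.85
position: [0.5101, -0.0251, 0.0676]
tool_rot: [[-0.996, -0.091, 0.005], [-0.091, 0.996, 0.001], [-0.005, 0.001, -1.0]]
ft_force: [0.8, 0.1, -0.3]
finger_gap: 0.252
gripper_force: 0.0
```

Call:
arm_command(steps=[0,0,0.03,0,0,0,0,0,0.0388,0,0,0,0,0,0.0388,0,0,0,0,0,0.0388,0,0,0,0,0,0.0388,0,0,0])

```text
time: 38.35
position: [0.5107, -0.0252, 0.0289]
tool_rot: [[-0.996, -0.09, 0.002], [-0.09, 0.996, 0.0], [-0.002, 0.0, -1.0]]
ft_force: [0.0, 0.3, 0.6]
finger_gap: 0.25
gripper_force: 0.0
```

Call:
arm_command(steps=[0,0,0,0,0,0,0,0,0,0,0,0,0,0,0,0,0,0,0,0,0,0,0,0,0,0,0,0,0,0])

```text
time: 38.85
position: [0.5097, -0.0254, 0.0277]
tool_rot: [[-0.996, -0.09, 0.0], [-0.09, 0.996, 0.0], [-0.0, 0.0, -1.0]]
ft_force: [0.8, 0.3, 0.1]
finger_gap: 0.246
gripper_force: 0.0
```

Call:
arm_command(steps=[0,0,0,0,0,0,0,0,0,0,0,0,0,0,0,0,0,0], fingers=0)

```text
time: 39.15
position: [0.5096, -0.0254, 0.0275]
tool_rot: [[-0.996, -0.09, -0.0], [-0.09, 0.996, 0.0], [0.0, 0.0, -1.0]]
ft_force: [0.2, 0.3, -0.6]
finger_gap: 0.134
gripper_force: 12.0
```

Call:
arm_command(steps=[-0.001,0,0,0,0,0,-0.002,0,0,0,0,0,-0.003,0,0,0,0,0,-0.004,0,0,0,0,0])

```text
time: 39.55
position: [0.5099, -0.0255, 0.0273]
tool_rot: [[-0.996, -0.089, -0.006], [-0.089, 0.996, -0.001], [0.006, -0.0, -1.0]]
ft_force: [-13.4, 4.8, 14.0]
finger_gap: 0.137
gripper_force: 12.0
```

```bash
python3 t.py
```

```text
[ 0.50997106 -0.02551523  0.02728107] [-13.16277024   4.30289118  13.48801387] [0.4367532  0.43724117 0.50116001] 0.1331201092297343 39.75
```

There's contact now. The push read about -13 N, but pushing also pressed the gauge down ~13 N, so I'll release, regrip neutrally and give it a light pull.

Call:
arm_command(steps=[0.004,0,0,0,0,0,0.004,0,0,0,0,0,0.004,0,0,0,0,0,0.004,0,0,0,0,0,0.004,0,0,0,0,0], fingers=24)

```text
time: 40.25
position: [0.5099, -0.0254, 0.0275]
tool_rot: [[-0.996, -0.09, 0.0], [-0.09, 0.996, -0.0], [-0.0, -0.0, -1.0]]
ft_force: [0.4, 0.0, -0.2]
finger_gap: 0.242
gripper_force: 0.0
```

Call:
arm_command(steps=[0,0,0,0,0,0,0,0,0,0,0,0,0,0,0,0,0,0,0,0,0,0,0,0], fingers=0)

```text
time: 40.65
position: [0.5097, -0.0254, 0.0276]
tool_rot: [[-0.996, -0.09, 0.0], [-0.09, 0.996, -0.0], [-0.0, -0.0, -1.0]]
ft_force: [0.2, -1.3, -0.2]
finger_gap: 0.134
gripper_force: 12.0
```

Call:
arm_command(steps=[0.0007,0,0,0,0,0,0.0014,0,0,0,0,0])

```text
time: 40.85
position: [0.5095, -0.0252, 0.0278]
tool_rot: [[-0.996, -0.09, 0.002], [-0.09, 0.996, 0.0], [-0.002, 0.0, -1.0]]
ft_force: [5.4, -0.7, -3.5]
finger_gap: 0.137
gripper_force: 12.0
```

Call:
arm_command(steps=[0.0007,0,0,0,0,0,0.0014,0,0,0,0,0])

```text
time: 41.05
position: [0.5085, -0.0252, 0.0279]
tool_rot: [[-0.996, -0.09, 0.003], [-0.09, 0.996, 0.001], [-0.003, 0.0, -1.0]]
ft_force: [5.9, 0.1, -4.7]
finger_gap: 0.137
gripper_force: 12.0
```

```bash
python3 t.py
```

```text
[ 0.50833749 -0.0251997   0.02791478] [ 5.27083301  0.01399385 -4.65298423] [0.611887   0.23807304 0.5641099 ] 0.13619657241426456 41.25
```

The blade slides with about 5.5 N, so it drags, and the load is probably 4–7.5 N. I'll back the crank off 20° to sit safely mid-range, then leave.

Call:
arm_command(steps=[0,0,0,0,0,0,0,0,0,0,0,0,0,0,-0.04,0,0,0,0,0,-0.08,0,0,0,0,0,-0.0988,0,0,0], fingers=38)

```text
time: 41.75
position: [0.5078, -0.0256, 0.1296]
tool_rot: [[-0.996, -0.09, 0.003], [-0.09, 0.996, 0.0], [-0.003, 0.0, -1.0]]
ft_force: [1.0, 0.4, 0.5]
finger_gap: 0.379
gripper_force: 0.0
```

Call:
arm_command(steps=[-0.043,-0.009,0,0,0,0,-0.086,-0.018,0,0,0,0,-0.1279,-0.0265,0,0,0,0,-0.1279,-0.0265,0.03,0,0,0,-0.1279,-0.0265,0.045,0,0,0])

```text
time: 42.25
position: [0.636, -0.041, 0.0787]
tool_rot: [[-0.996, -0.088, -0.003], [-0.088, 0.996, 0.0], [0.003, 0.0, -1.0]]
ft_force: [-1.4, 1.0, -1.6]
finger_gap: 0.381
gripper_force: 0.0
```

Call:
arm_command(steps=[0,0,0,0,0,0,0,0,0,0,0,0,0,0,0,0,0,0,0,0,0,0,0,0,0,0,0,0,0,0], fingers=0)

```text
time: 42.75
position: [0.6371, -0.0404, 0.0826]
tool_rot: [[-0.996, -0.09, 0.002], [-0.09, 0.996, 0.0], [-0.002, 0.0, -1.0]]
ft_force: [-1.1, 0.6, 1.8]
finger_gap: 0.179
gripper_force: 12.0
```

Call:
arm_command(steps=[-0.0044,0.0034,0,0,0,0,-0.0082,0.0075,0,0,0,0,-0.0082,0.0075,0,0,0,0,-0.0082,0.0075,0,0,0,0])

```text
time: 43.15
position: [0.646, -0.032, 0.0826]
tool_rot: [[-0.996, -0.09, 0.004], [-0.09, 0.996, 0.0], [-0.004, -0.0, -1.0]]
ft_force: [3.7, -1.6, 5.3]
finger_gap: 0.174
gripper_force: 12.0
```

Call:
arm_command(steps=[0,0,0,0,0,0,0,0,0,0,0,0,0,0,0,0,0,0,0,0,-0.03,0,0,0,0,0,-0.045,0,0,0], fingers=38)

```text
time: 43.65
position: [0.6442, -0.0324, 0.1275]
tool_rot: [[-0.996, -0.09, 0.0], [-0.09, 0.996, -0.0], [-0.0, -0.0, -1.0]]
ft_force: [-0.2, -0.1, 0.6]
finger_gap: 0.382
gripper_force: 0.0
```

Call:
arm_command(steps=[0.04,0.007,0,0,0,0,0.08,0.013,0,0,0,0,0.1197,0.019,0,0,0,0,0.1197,0.019,0.03,0,0,0,0.1197,0.019,0.06,0,0,0], fingers=25)

```text
time: 44.15
position: [0.5228, -0.0238, 0.0672]
tool_rot: [[-0.996, -0.09, 0.003], [-0.09, 0.996, 0.001], [-0.003, 0.001, -1.0]]
ft_force: [1.3, 0.6, -0.5]
finger_gap: 0.251
gripper_force: 0.0
```

The x return came up 16 mm short. The fingers are still above the grip, so I'll shift first, then lower for a check tug.

Call:
arm_command(steps=[0.0164,0,-0.005,0,0,0,0.0164,0,0,0,0,0,0.0164,0,0.03,0,0,0,0.0164,0,0.0388,0,0,0,0.0164,0,0.0388,0,0,0])

```text
time: 44.65
position: [0.5059, -0.026, 0.0264]
tool_rot: [[-0.996, -0.09, -0.003], [-0.09, 0.996, -0.001], [0.003, -0.001, -1.0]]
ft_force: [-0.5, 0.9, 1.1]
finger_gap: 0.248
gripper_force: 0.0
```

Call:
arm_command(steps=[0,0,0,0,0,0,0,0,0,0,0,0,0,0,0,0,0,0,0,0,0,0,0,0,0,0,0,0,0,0])

```text
time: 45.15
position: [0.507, -0.0257, 0.028]
tool_rot: [[-0.996, -0.09, 0.001], [-0.09, 0.996, 0.0], [-0.001, 0.0, -1.0]]
ft_force: [0.6, -0.7, -0.1]
finger_gap: 0.252
gripper_force: 0.0
```

Call:
arm_command(steps=[0,0,0,0,0,0,0,0,0,0,0,0,0,0,0,0,0,0], fingers=0)

```text
time: 45.45
position: [0.5069, -0.0256, 0.0277]
tool_rot: [[-0.996, -0.09, 0.0], [-0.09, 0.996, 0.0], [-0.0, 0.0, -1.0]]
ft_force: [-0.0, 0.4, 1.3]
finger_gap: 0.135
gripper_force: 12.0
```

Call:
arm_command(steps=[0.0007,0,0,0,0,0,0.0014,0,0,0,0,0])

```text
time: 45.65
position: [0.5066, -0.0255, 0.0277]
tool_rot: [[-0.996, -0.09, 0.002], [-0.09, 0.996, 0.0], [-0.002, 0.0, -1.0]]
ft_force: [4.7, 0.5, -4.1]
finger_gap: 0.134
gripper_force: 12.0
```

Call:
arm_command(steps=[0.0007,0,0,0,0,0,0.0014,0,0,0,0,0])

```text
time: 45.85
position: [0.5048, -0.0257, 0.0277]
tool_rot: [[-0.996, -0.09, 0.001], [-0.09, 0.996, 0.0], [-0.001, 0.0, -1.0]]
ft_force: [5.2, 0.0, -3.9]
finger_gap: 0.136
gripper_force: 12.0
```

```bash
python3 t.py
```

```text
[ 0.50458932 -0.02574294  0.02771988] [ 4.99881962  0.88628085 -3.3166176 ] [0.57688087 0.37101568 0.50361229] 0.13704613296280546 46.05
```

Call:
arm_command(steps=[0,0,0,0,0,0,0,0,0,0,0,0,0,0,0,0,0,0,0,0,-0.04,0,0,0,0,0,-0.08,0,0,0], fingers=38)

```text
time: 46.55
position: [0.5025, -0.0265, 0.1074]
tool_rot: [[-0.996, -0.089, -0.004], [-0.089, 0.996, -0.001], [0.004, -0.001, -1.0]]
ft_force: [2.0, 0.3, 0.6]
finger_gap: 0.38
gripper_force: 0.0
```

Call:
arm_command(steps=[0.03,0,-0.04,0,0,0,0.06,0,-0.07,0,0,0,0.06,0,-0.07,0,0,0,0.06,0,-0.07,0,0,0,0.06,0,-0.07,0,0,0])

```text
time: 47.05
position: [0.4441, -0.0314, 0.1769]
tool_rot: [[-0.996, -0.09, -0.001], [-0.09, 0.996, -0.0], [0.001, -0.0, -1.0]]
ft_force: [0.5, -0.5, 0.3]
finger_gap: 0.378
gripper_force: 0.0
```

```bash
python3 - <<'E'
from h import *
b=cam('scene')
cv2.imwrite('pics/c9.png',cv2.resize(b['color'][160:250,190:290],(800,600),interpolation=cv2.INTER_CUBIC)[:,:,::-1])
s=manip.state();print(s['position'],s['time'])
E
```

```text
[ 0.44411562 -0.0313586   0.17652755] 47.1
```

View pics/c9.png

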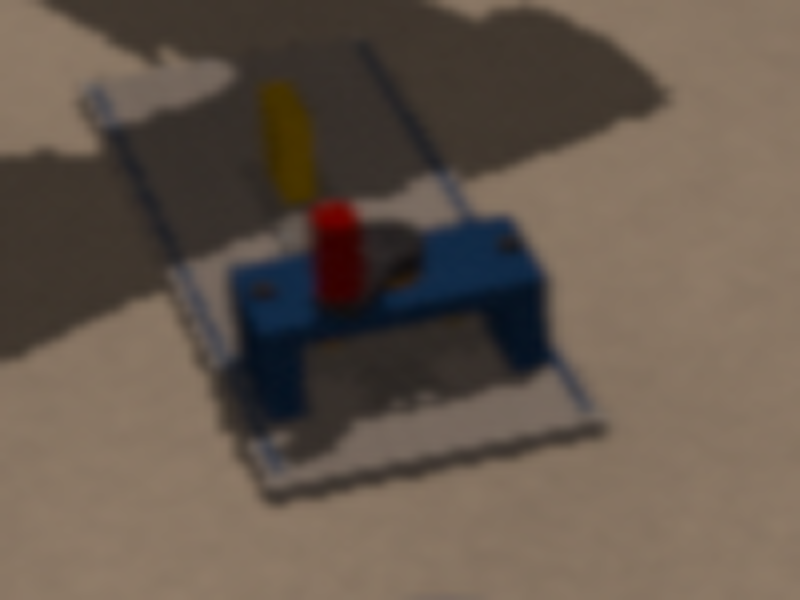

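The gauge lies straight under the bridge with its tip just visible past the front edge, at about (410,400) in the crop (spreader x ≈ +25 mm). The hand is clear of everything, so I'll hand in.

```bash
python3 -c "
from bench import manip
print(manip.sign_off())"
```

```text
the job is handed in; nothing more can be done
None
```

Handed in at 47 s of the 64 s: the gauge lies under the bar with its tip about 25 mm past the middle, the blade slid with a tug of about 5 N (bar load estimated at 4–7 N), and I steered clear of the jars, cup and mould, though I did not re-measure them at the end.

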